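# Free the indexing turntable for the next face of the fossil

## Robot

A 6-joint arm with a two-finger parallel gripper is mounted at the origin on the work surface. World frame = base frame: x ahead of the robot, y to its left, z up, the work surface at z = 0. Lengths are in mm, angles in rad, forces in N, time in s.
With the tool pointing down it reaches from about 350 to 875 mm from the base axis. Payload 4.2 kg.
Tool frame: the origin (TCP) lies on the mounting face of the last link; the fingertips stand 173 mm ahead of it and the grasp point (between the pads) lies 155 mm ahead of it; z points along the fingers, y is the direction in which the jaws open and shut (so a half turn about z gives the same grasp; the last joint's range is limited). The gripper opens to 85 mm and grips with 20 to 120 N. Pads are 22 mm wide; open, the fingers measure 114 mm over their backs; the gripper's body (76 mm by 85 mm) begins 54 mm behind the grasp point. The pads swing forward as they close: fully open they stand 13 mm farther back than shut.
Start: joints at [-0.971, 0.385, 0.008, 0, -1.194, -0.259], TCP at [208.916, -589.028, 404.712] pointing down, gripper open.
Joint ranges: [-3.14, 3.14], [-1.21, 2.06], [-1.07, 1.41], [-3.16, 2.05], [-2.99, -0.16], [-3.1, 3.1]. Speed limits (rad/s): [2.79, 2.79, 3.14, 3.14, 3.14, 3.14].

## Interface

Orientations are given as a unit quaternion [x, y, z, w].
In Python, from bench import arm gives the robot as it stands. The module is installed in compiled form; this text tells all that it offers.
- The arm moves only by the tool play_rows, never from a script. Its argument "moves" is a list of rows, each a list of 3 entries, a list of its own where there are three numbers: the shift along the world's x, y, z in units of 30 cm (1.0 is 30 cm), then the turn about the world's z in units of 30 degrees (1.0 is 30 degrees), then the gripper's target within -1 to 1 (shut at 1, half-way at 0, fully open at -1). In form: [[[x, y, z], turn, jaw], ...]. A call has 1 to 12 rows; each row is the pose to reach, as a shift and turn from the pose measured when the call began; what a row does not reach only later rows make up. A row lasts 1/8 s, in which the tool goes at most 62.5 mm and 10.7 degrees, less where a joint would pass 70% of its speed; a pose out of reach is approached as far as the arm can. A call with a number of a shift or a turn outside -1 to 1 is refused whole. A call with a gripper value outside its range is refused whole. The fingers move at their own pace and stop on an object; the grip force is fixed at half the most. Time passes only in rows, so rows that repeat a pose let the fingers close. It gives the time, the measured TCP pose, the force and the opening at its end, in the units of the state.
- arm.read_state(): the state, without advancing time (a new reading comes with each control period).
- arm.get_image(name): name is "side" or "top"; returns a dict with "pixels" (384x512x3 uint8, red, green, blue), "vfov" (degrees; the focal length in pixels is half the picture's height over the tangent of half this angle, whatever the lens; pixels are square), "cx", "cy" (the principal point, pixels), "dist" ([k1, k2, p1, p2, k3] as OpenCV has them; the pictures are not rectified), "xyz" and "rotation" of the camera in the world. Camera axes: x right, y up, looking along -z (the intrinsics and any distortion apply to the point x, -y, -z); pixel columns grow to the right and rows downward; lengths in mm; the calibration is good to about 2 mm. A picture is of the moment at which its call begins. There is no depth.
- arm.job_done(): hands the job in, once; it reports no verdict.
Trained networks look in a picture, given as the dict that the camera call returned (one of the last four; its "shot" number tells which), for a name from the list of things; names that differ only in an ending like _2 or _b are one class to them, and where a whole thing is asked for, a point or a joint stands for the part that bears it (a point fixed in the world has none). Each returns a list of dicts, best first, with "conf" (0 to 1); they miss things now and then, are a little off and sometimes report something else, mostly with a low value. They report only what shows in the picture. A call takes as long as a camera call.
- arm.look_for(name, picture): "centre" ([x, y, z] in mm, in world coordinates, good to about 4 mm: the middle of the surface that is visible of it).
The state is a dict: "clock": time; "joints": joint angles; "joint_vel": joint speeds; "joint_efforts": joint torques, N m; "position": TCP position; "ee_rot": TCP orientation; "contact_force": force on the tool from outside, world axes, zero at the start; "wrist_torque": the same for the moment, N m; "gripper_width": finger opening in mm.
Only numpy, scipy, OpenCV 4.12 (cv2) and the standard library are available. Lean on these libraries where they do the work, as an engineer would, in place of code of your own. Each camera call takes 0.05 s, during which the arm holds its last target.

## Task

I want to turn the fossil to its next face, so free the indexing turntable for me. First blow the grit off the plunger's seat: squeeze the trigger of the air gun in its stand all the way in, keep it in for a good second and let it go again. Then pull the index plunger's knob straight up, fully back against its spring, and finish while still holding it there with the gripper, the pin clear of its hole; I will turn the table myself, so do not turn it, and leave the fossil, jar, brush and hammer where they are.

Things in the scene. Friction and masses are not known exactly. Their poses are not given: they have to be found in the camera images.
- turntable: Indexing turntable, fixed to the bench, elsewhere each time. Origin: on its turning axis at bench level, z up. Grey base plate 290 x 240 mm. Aluminium disc 240 mm across, top 75 mm up, with a ring of 24 dark index holes and a rubber mat (top 78 mm up). At its -x side a grey bracket (40 mm wide, top 109 mm up) holds the upright index plunger at x = -108 mm, y = 0.
- plunger (a joint): Lift of the index plunger (m), straight up: 0 = sprung home, its 10 mm pin 9 mm deep in the disc's hole; 0.014 = fully back against its end stop, pin tip 5 mm above the disc. The spring pulls it home with about 6 N at the start, 16 N fully back; let go, it snaps home.
- pull_knob: The plunger's pull knob: upright black ribbed cylinder, 29 mm across, 28 mm tall, its underside 124 mm above the bench when home, over a steel nut 25 mm across on the bracket arm. Free all round; pinch it from above. Origin on its axis, at bench level when home; it rises with the knob. Axes as the turntable's.
- knob_centre (a point): Centre of the pull knob, on its axis, 138 mm above the bench when home; rises with the knob. Axes as the turntable's.
- disc (a joint): Turn of the turntable's disc in rad, 0 at the start, positive anticlockwise from above. Locked by the pin while it is in its hole; free with light friction once the pin is out.
- air_gun: Air blow gun lying on its side in a fixed stand on the turntable's +y side, aimed at the plunger's seat; its distance and yaw vary. Origin at bench level under the clamp post, z up. Mid-plane level, 100 mm up. Barrel along -y to the nozzle tip at y = -140 mm. Handle along +x (x 10 to 114 mm, y -1 to 27 mm, 26 mm thick in z), the trigger blade in front of it on its -y side. Stand plate 12 mm thick.
- grip_mid (a point): Fixed point on the gun (x 63, y 5, z 100 mm of air_gun; same axes): put the middle between two fingers here to squeeze trigger and handle together from above, closing along the gun's y axis. Over both it measures about 54 mm with the trigger at rest, 37 mm squeezed. The space below is free down to the 12 mm stand plate.
- trigger (a joint): Turn of the gun's trigger (rad) about its upright hinge pin near the barrel: 0 = sprung out, 0.28 = fully squeezed against its stop. The spring force at mid blade is about 3 N at rest and 10 N fully squeezed; let go, it springs out.
- trigger_pad (a point): Middle of the trigger blade (70 mm long, 8 mm thick, 18 mm tall, steel), 45 mm from its hinge; moves with it, towards the gun's +y when squeezed.
- stone: Fossil: beige stone slab about 104 x 74 x 42 mm with a brown coiled shell on top, lying loose on the rubber mat in the middle of the disc at any yaw. Origin centre of its underside. Leave it.
- jar: Bystander: amber screw jar, 60 mm across, 85 mm tall, standing on the bench. Origin centre of its underside. Leave it.
- brush: Bystander: 200 mm hand brush lying on the bench on the disc's -y side, beside the jar. Leave it.
- hammer: Bystander: hammer lying on the bench on the far side of the air gun. Leave it.

How it is judged (in metres and radians):
On the way, in this order (a step that is already met when the one before it is completed fails the run):
1. the air gun's trigger is squeezed nearly all the way in and kept in, the plunger still home (value of joint trigger above 0.235 rad and value of joint plunger below 0.003 m), for 0.6 s.
2. the trigger is let go and has sprung out (value of joint trigger below 0.03 rad), for 0.2 s.
3. the plunger is pulled back (value of joint plunger above 0.0115 m), for 0.2 s.
At the end, for the whole second after the job is handed in: The plunger is held at least 11.5 mm of its 14 mm back (pin clear of the disc), by the fingers on the knob (over 3 N), the trigger is out (below 0.03 rad) and the disc stands within 0.06 rad of where it was, all through the last second (value of joint plunger above 0.0115 m and contact force between the fingers and pull_knob above 3 N and value of joint trigger below 0.03 rad and value of joint disc between -0.06 and 0.06 rad); the arm keeps its last pose, push and grip.
It fails at once if the turntable is turned by more than 0.06 rad (value of joint disc above 0.06 rad or value of joint disc below -0.06 rad).
It fails at once if the fossil is shifted by more than 15 mm (distance of stone from where it was at the start of the episode above 0.015 m).
It fails at once if jar, brush or hammer is shifted by more than 25 mm (distance of any of jar, brush, hammer from where it was at the start of the episode above 0.025 m).
It also fails if it takes over 42 s, if anything falls off the work surface, if the arm or the gripper's body presses on something with over 40 N, if the wrist force passes 120 N, or if a joint passes its speed limit or range.

## Working session

There is one attempt and no reset: what is moved stays moved. The work goes in short steps, Python scripts to look and compute and a tool call to move; the robot and the scene stay as the last step left them, time stands still between calls to the robot, and variables do not carry over. Pictures are saved under pics/ and viewed, and the job is handed in when it is done.

Besides the shell and the picture viewer there is one more tool, called after "Call:" as name([rows], argument=value, ...), one row to a line, values as JSON. play_rows: Moves the arm, as the interface text tells. Shifts and turns lie within -1 to 1; 1 stands for 30 cm of shift or 30 degrees of turn. Its arguments: {"type":"object","properties":{"moves":{"type":"array"}},"required":["moves"]}

```bash
mkdir -p pics; cat > h.py <<'E'
import numpy as np, cv2
from bench import arm
def save(d,n):
    cv2.imwrite('pics/'+n+'.png', d['pixels'][:,:,::-1])
def K(d):
    h=d['pixels'].shape[0]; f=h/2/np.tan(np.radians(d['vfov'])/2)
    return np.array([[f,0,d['cx']],[0,f,d['cy']],[0,0,1.]])
def ray(d,px,z):
    u=cv2.undistortPoints(np.array([[px]],float),K(d),np.array(d['dist'],float))[0,0]
    R=np.array(d['rotation']); v=R@np.array([u[0],-u[1],-1]); o=np.array(d['xyz'])
    return o+v*(z-o[2])/v[2]
def proj(d,p):
    R=np.array(d['rotation']); c=R.T@(np.array(p,float)-np.array(d['xyz'])); c=c*[1,-1,-1]
    return cv2.projectPoints(c.reshape(1,1,3),np.zeros(3),np.zeros(3),K(d),np.array(d['dist'],float))[0].ravel()
E
python3 - <<'E'
from h import *
s=arm.read_state(); print(s)
for n in ['top','side']:
    d=arm.get_image(n); save(d,n+'0'); print(n,d['xyz'],d['rotation'],d['vfov'],d['cx'],d['cy'],d['dist'])
    for t in ['turntable','pull_knob','knob_centre','air_gun','grip_mid','trigger','trigger_pad','stone','jar','brush','hammer']:
        print(t,[(np.round(x['centre'],1).tolist(),round(x['conf'],2)) for x in arm.look_for(t,d)][:3])
E
```

```text
{'clock': 0.0, 'joints': array([-9.71405377e-01,  3.85602710e-01,  6.60773846e-03, -5.08611223e-04,
       -1.19397273e+00, -2.58607522e-01]), 'joint_vel': array([ 1.46033509e-04, -9.24517829e-04,  1.90951546e-04,  7.30670871e-04,
       -6.41551829e-04,  1.68839451e-05]), 'joint_efforts': array([ 1.55040085e-03, -3.92290378e+01,  1.88398844e+01,  4.18625504e+00,
       -4.73351523e-03,  4.24744783e-06]), 'position': array([ 208.86606611, -588.85697097,  403.58477659]), 'ee_rot': array([-1.69475824e-01,  9.85533719e-01,  1.08562180e-03, -2.36660525e-04]), 'contact_force': array([-0.42467072,  0.36524207, -0.58343201]), 'wrist_torque': array([-0.02591048, -0.02626136,  0.01406245]), 'gripper_width': 85.16864084293478}
top [ 417.27397163   17.01783122 1186.38429852] [ 0.05405239 -0.05056949 -0.69799578  0.71226607] 54.98597663931689 257.89398159700755 193.9341161457614 [0.03142493 0.         0.         0.         0.        ]
turntable [([577.4, -51.1, 75.5], 0.76), ([520.8, -31.7, 151.5], 0.7)]
pull_knob []
knob_centre []
air_gun [([631.4, 152.4, 14.1], 0.58), ([576.9, -50.8, 74.5], 0.4)]
grip_mid [([627.5, 152.1, 10.8], 0.69), ([641.6, -252.0, 13.9], 0.5)]
trigger []
trigger_pad [([610.8, 143.1, 107.3], 0.61)]
stone [([640.4, -53.6, 114.6], 0.84)]
jar [([444.6, -246.8, 81.6], 0.89)]
brush [([644.2, -250.4, 13.6], 0.61)]
hammer []
side [  84.17999714 -928.50865261  729.4322565 ] [ 0.48515347 -0.11572829 -0.21441951  0.83979602] 48.572452156533195 255.6331245999574 185.3949411483123 [-0.14491939  0.          0.          0.          0.        ]
turntable [([597.7, -124.4, 71.4], 0.75), ([636.5, -257.0, 19.5], 0.43)]
pull_knob []
knob_centre []
air_gun [([924.2, 131.8, 11.6], 0.93)]
grip_mid [([925.8, 128.8, 8.3], 0.77)]
trigger [([626.5, -82.9, 114.9], 0.54)]
trigger_pad []
stone [([625.6, -84.9, 114.8], 0.58)]
jar [([435.7, -271.3, 58.6], 0.68)]
brush [([635.0, -256.2, 17.3], 0.79)]
hammer []
```

```bash
sed -i "s/np.array(d\['rotation'\])/Rotation.from_quat(d['rotation']).as_matrix()/; 1a from scipy.spatial.transform import Rotation" h.py; cat h.py | grep Rot
```

```text
from scipy.spatial.transform import Rotation
    R=Rotation.from_quat(d['rotation']).as_matrix(); v=R@np.array([u[0],-u[1],-1]); o=np.array(d['xyz'])
    R=Rotation.from_quat(d['rotation']).as_matrix(); c=R.T@(np.array(p,float)-np.array(d['xyz'])); c=c*[1,-1,-1]
```

View pics/top0.png

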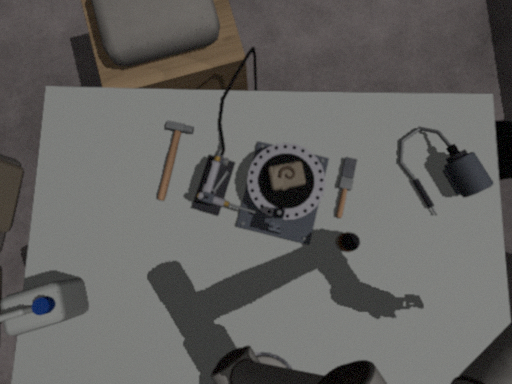

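View pics/side0.png

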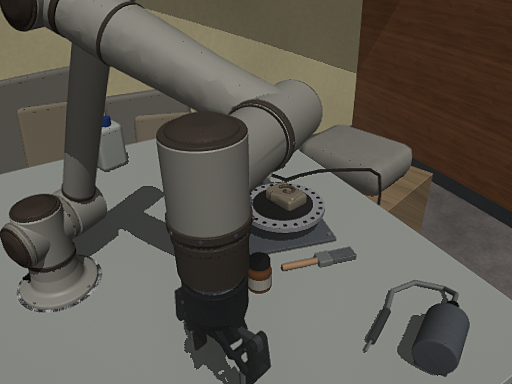

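```bash
python3 - <<'E'
from h import *
d=arm.get_image('top')
p=d['pixels'][130:255,180:340,::-1]
p=cv2.convertScaleAbs(cv2.resize(p,None,fx=5,fy=5-0.25,interpolation=cv2.INTER_CUBIC),alpha=1.6,beta=10)
p=cv2.resize(d['pixels'][135:255,180:340,::-1],None,fx=5,fy=5,interpolation=cv2.INTER_CUBIC); p=cv2.convertScaleAbs(p,alpha=2,beta=20)
for i in range(0,160,20): cv2.putText(p,str(180+i),(i*5,10),0,.4,(0,255,255)); cv2.line(p,(i*5,0),(i*5,5),(0,255,255))
for i in range(5,120,20): cv2.putText(p,str(135+i),(0,i*5),0,.4,(0,255,255))
cv2.imwrite('pics/topz.png',p)
print(ray(d,(285,182),75))
E
```

```text
[621.57444293 -57.93351781  75.        ]
```

View pics/topz.png

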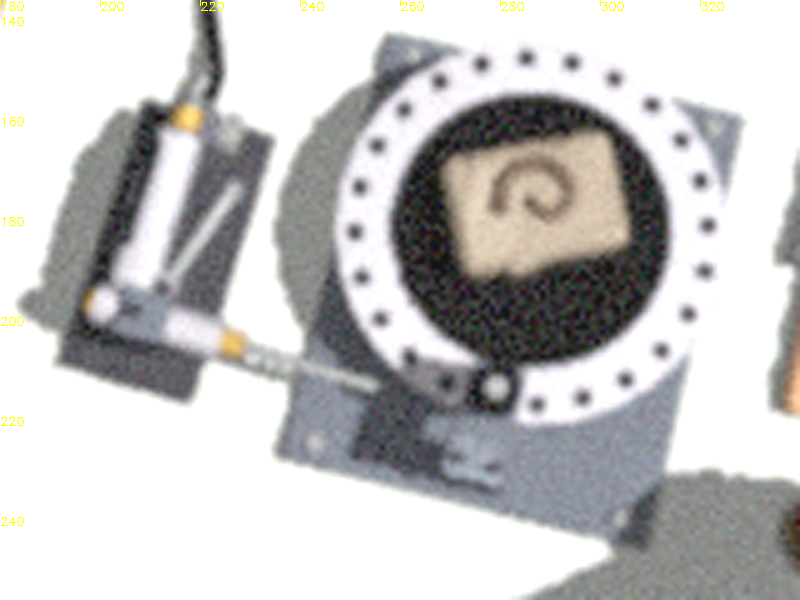

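```bash
cat > fit.py <<'E'
from h import *
d=arm.get_image('top')
z=lambda u,v:(180+u/5-0.4,135+v/5-0.4)   # cv2 resize offset
from scipy.optimize import least_squares
# disc ring holes & outline
pts=[ (527,57),(572,62),(615,78),(652,104),(681,140),(701,180),(708,225),(705,271),(688,314),(661,350),(626,380),(583,398),(537,404),(410,357),(380,319),(361,277),(355,231),(360,187),(377,145),(404,110),(440,82),(483,64)]
P=np.array([ray(d,z(*p),75)[:2] for p in pts])
r=least_squares(lambda c:np.hypot(*(P-c[:2]).T)-c[2],[620,-58,100]); C=r.x
print('disc',C,np.abs(r.fun).max())
a=np.degrees(np.arctan2(*(P-C[:2]).T[::-1]));print('hole phase',np.sort(np.round((a)%15,1)), )
k=ray(d,z(495,387),152)[:2]; print('knob',k,np.hypot(*(k-C[:2])),'yaw',np.degrees(np.arctan2(*(C[:2]-k)[::-1])))
q=[np.array(ray(d,z(*p),8)[:2]) for p in [(388,33),(743,118),(645,548),(277,458)]]
print([np.round(x) for x in q],[np.linalg.norm(q[i]-q[i-1]) for i in range(4)])
e=q[0]-q[3];print('plate yaw',np.degrees(np.arctan2(e[1],e[0])),np.degrees(np.arctan2(*(q[1]-q[2])[::-1])),'centre',np.mean(q,0))
# gun
n=ray(d,z(380,386),100)[:2]; b=ray(d,z(105,303),100)[:2]
h0=ray(d,z(150,270),110)[:2];h1=ray(d,z(180,135),110)[:2]
print('nozzle',n,'back',b,np.linalg.norm(n-b),'yaw',np.degrees(np.arctan2(*(b-n)[::-1]))-90,'handle yaw',np.degrees(np.arctan2(*(h1-h0)[::-1])))
E
python3 fit.py
```

```text
disc [626.80980422 -60.6718914  108.206048  ] 0.5957042154748962
hole phase [1.8 1.9 2.  2.1 2.1 2.1 2.1 2.2 2.2 2.2 2.2 2.2 2.2 2.2 2.2 2.3 2.3 2.3
 2.3 2.4 2.4 2.9]
knob [521.32018949 -35.57434825] 108.43406055302012 yaw -13.382714963129166
[array([769.,  31.]), array([ 716., -203.]), array([ 436., -139.]), array([488.,  95.])] [np.float64(288.55708150912056), np.float64(239.26352901721486), np.float64(287.27008635751224), np.float64(240.00006876327998)]
plate yaw -13.004840683065591 -12.85951363730282 centre [601.92218891 -53.89906628]
nozzle [525.76935767  29.73808849] back [572.07248611 194.39526403] 171.0437521813462 yaw -15.706476603911781 handle yaw -10.153330645168259
```

```bash
cat > ov.py <<'E'
import sys
from h import *
d=arm.get_image('top')
g=np.array([float(sys.argv[1]),float(sys.argv[2])]); y=np.radians(float(sys.argv[3]))
R=np.array([[np.cos(y),-np.sin(y)],[np.sin(y),np.cos(y)]])
S=7;x0,y0=185,148
p=cv2.resize(d['pixels'][y0:y0+80,x0:x0+112,::-1],None,fx=S,fy=S,interpolation=cv2.INTER_CUBIC); p=cv2.convertScaleAbs(p,alpha=1.5,beta=10)
def px(x,yy,z):
    w=R@[x,yy]+g; u=proj(d,[*w,z]); return tuple(int(round(a)) for a in ((u-[x0,y0]+.5)*S))
def poly(L,c):
    cv2.polylines(p,[np.array([px(*q) for q in L])],len(L)>2,c,1)
poly([(10,-1,113),(114,-1,113),(114,27,113),(10,27,113)],(0,0,255))
poly([(0,0,100),(0,-140,100)],(0,255,0))
for q,c in [((63,5,100),(255,0,0)),((0,0,100),(0,255,255)),((0,-140,100),(255,0,255))]: cv2.circle(p,px(*q),4,c,1)
cv2.imwrite('pics/'+sys.argv[4]+'.png',p); print('grip',R@[63,5]+g)
E
python3 ov.py 561 165 -15.3 ov1
```

```text
grip [623.08648261 153.19878494]
```

View pics/ov1.png

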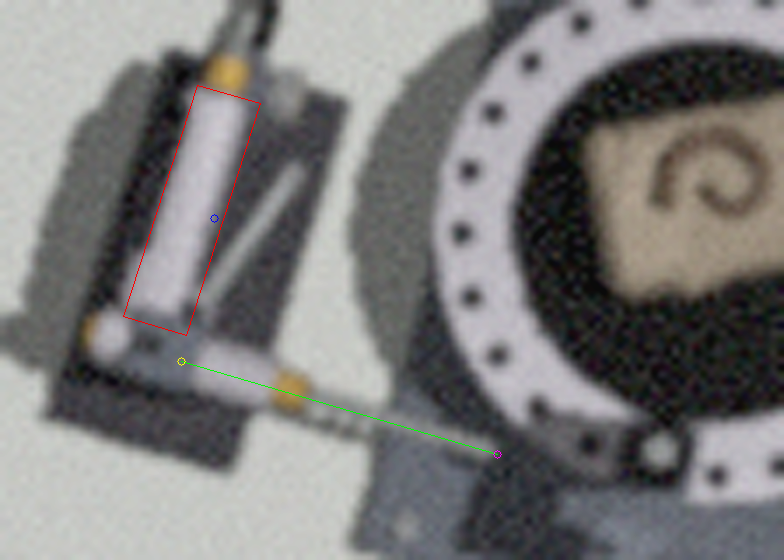

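```bash
python3 ov.py 564.5 169 -15.7 ov2
```

```text
grip [626.50258225 156.76563064]
```

View pics/ov2.png

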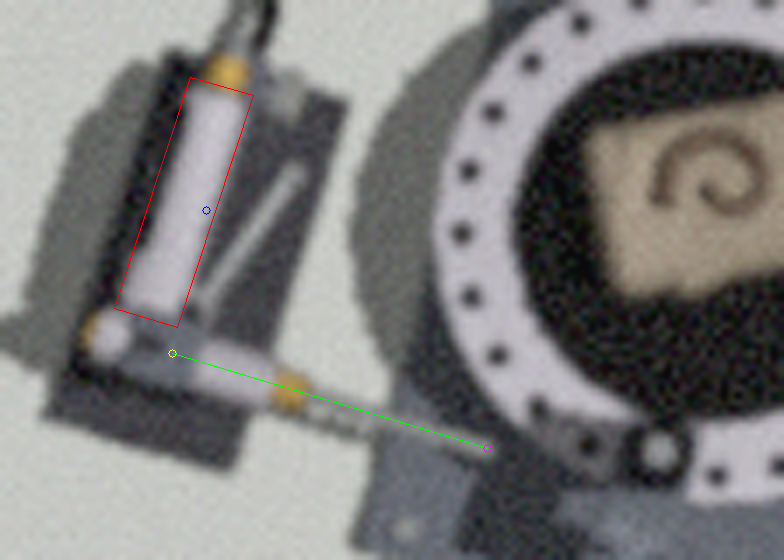

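Call:
play_rows([
  [[0.2, 0.2, 0], -0.2, -1],
  [[0.35, 0.4, 0], -0.4, -1],
  [[0.5, 0.7, 0], -0.7, -1],
  [[0.65, 1.0, 0], -1, -1],
  [[0.65, 1.0, 0], -1, -1],
  [[0.65, 1.0, 0], -1, -1],
])

```text
clock: 2.15
position: [404.6, -286.9, 405.1]
ee_rot: [0.091, 0.996, -0.0, 0.0]
contact_force: [0.5, -0.7, -0.0]
gripper_width: 85.4
```

Call:
play_rows([
  [[0.1, 0.2, 0], 0, -1],
  [[0.2, 0.4, 0], -0.05, -1],
  [[0.3, 0.6, 0], -0.1, -1],
  [[0.4, 0.8, 0], -0.177, -1],
  [[0.5, 1.0, 0], -0.177, -1],
  [[0.5, 1.0, 0], -0.177, -1],
])

```text
clock: 2.9
position: [555.7, 15.9, 405.0]
ee_rot: [0.135, 0.991, -0.0, 0.001]
contact_force: [-0.4, 0.1, -0.1]
gripper_width: 85.6
```

Call:
play_rows([
  [[0.1, 0.2, 0], 0, -1],
  [[0.2, 0.4, -0.05], 0, -1],
  [[0.237, 0.474, -0.2], 0, -1],
  [[0.237, 0.474, -0.33], 0, -1],
  [[0.237, 0.474, -0.33], 0, -1],
])

```text
clock: 3.52
position: [625.9, 157.6, 302.2]
ee_rot: [0.135, 0.991, -0.002, -0.003]
contact_force: [0.3, -0.1, 0.3]
gripper_width: 85.7
```

```bash
python3 - <<'E'
from h import *
for n in ['side','top']:
    d=arm.get_image(n); save(d,n+'1')
    print(n,proj(d,[626.8,158.2,100]),proj(d,[521.4,-36.2,138]),[(t,np.round(x['centre'],1).tolist(),round(x['conf'],2)) for t in ['pull_knob','knob_centre','trigger_pad','air_gun'] for x in arm.look_for(t,d)])
    c=(275,190) if n=='side' else (240,190)
    p=d['pixels'][c[1]-60:c[1]+60,c[0]-80:c[0]+80,::-1]
    cv2.imwrite('pics/z1'+n+'.png',cv2.convertScaleAbs(cv2.resize(p,None,fx=5,fy=5,interpolation=2),alpha=1.7,beta=10))
E
```

```text
side [247.3537188  164.98208717] [245.26903313 190.07534568] [('pull_knob', [516.5, -41.4, 139.1], 0.68), ('air_gun', [638.7, 149.9, 35.0], 0.75)]
top [213.46825305 177.37229398] [278.56415285 212.46362682] [('pull_knob', [642.5, -250.7, 17.3], 0.72), ('pull_knob', [518.0, -34.7, 151.6], 0.6), ('knob_centre', [523.4, -32.0, 153.5], 0.62), ('trigger_pad', [599.3, 148.8, 110.3], 0.58), ('trigger_pad', [640.9, -253.2, 14.5], 0.38), ('air_gun', [604.9, 150.4, 13.6], 0.68)]
```

View pics/side1.png

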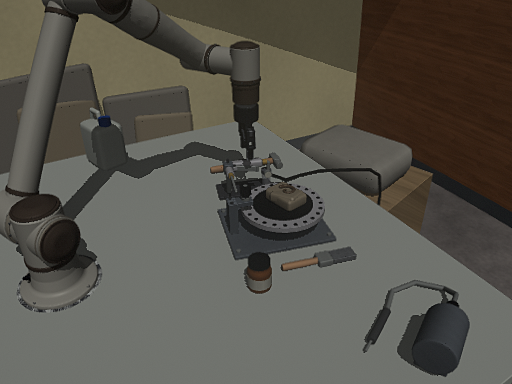

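View pics/z1side.png

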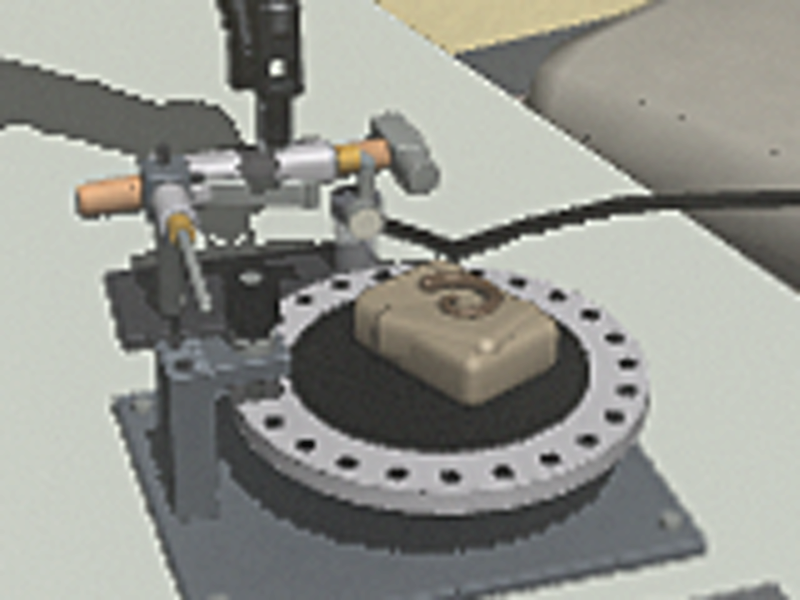

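View pics/z1top.png

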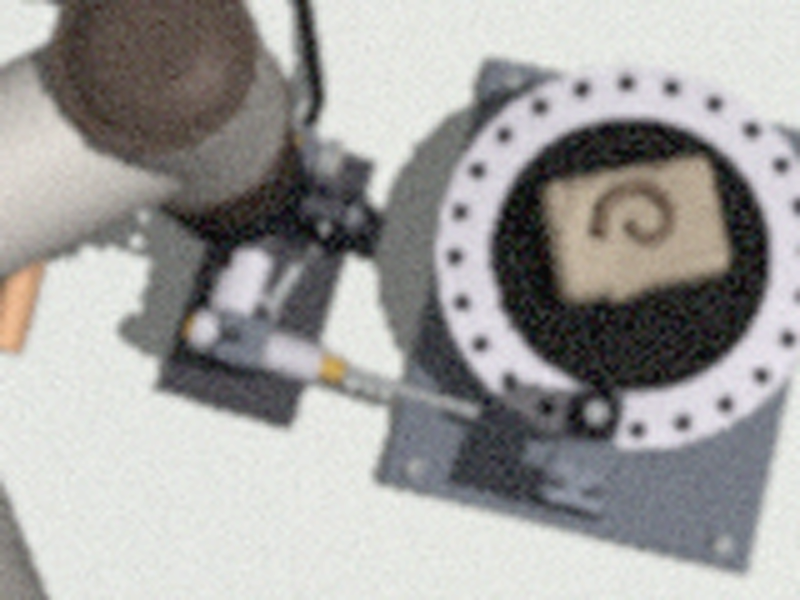

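Call:
play_rows([
  [[0.003, 0.002, -0.06], 0, -1],
  [[0.003, 0.002, -0.12], 0, -1],
  [[0.003, 0.002, -0.18], 0, -1],
  [[0.003, 0.002, -0.18], 0, -1],
])

```text
clock: 4.53
position: [627.0, 158.2, 250.0]
ee_rot: [0.135, 0.991, -0.001, -0.001]
contact_force: [-0.9, -0.7, 0.3]
gripper_width: 85.5
```

```bash
python3 - <<'E'
from h import *
for n in ['side','top']:
    d=arm.get_image(n)
    c=(250,165) if n=='side' else (220,185)
    p=d['pixels'][c[1]-45:c[1]+45,c[0]-60:c[0]+60,::-1]
    cv2.imwrite('pics/z2'+n+'.png',cv2.convertScaleAbs(cv2.resize(p,None,fx=6,fy=6,interpolation=2),alpha=1.9,beta=15))
print(arm.read_state())
E
```

```text
{'clock': 4.625, 'joints': array([ 4.96972423e-01,  5.55711559e-01, -1.20029735e-01,  1.56062334e-03,
       -8.93130823e-01, -2.33986095e+00]), 'joint_vel': array([ 1.23868718e-03, -1.68165921e-02,  1.69353018e-02,  9.99875721e-05,
       -1.12046156e-03,  2.15967451e-03]), 'joint_efforts': array([-2.57937022e-02, -4.35674894e+01,  1.53604174e+01,  3.41062479e+00,
       -1.53370912e-02, -8.34505090e-05]), 'position': array([627.86267832, 158.57580902, 252.56600668]), 'ee_rot': array([1.35142578e-01, 9.90825508e-01, 7.86727809e-05, 1.13558859e-03]), 'contact_force': array([-0.55739722, -0.55549612,  0.98357162]), 'wrist_torque': array([-0.004892  , -0.07746602,  0.01956302]), 'gripper_width': 85.21558741376123}
```

View pics/z2side.png

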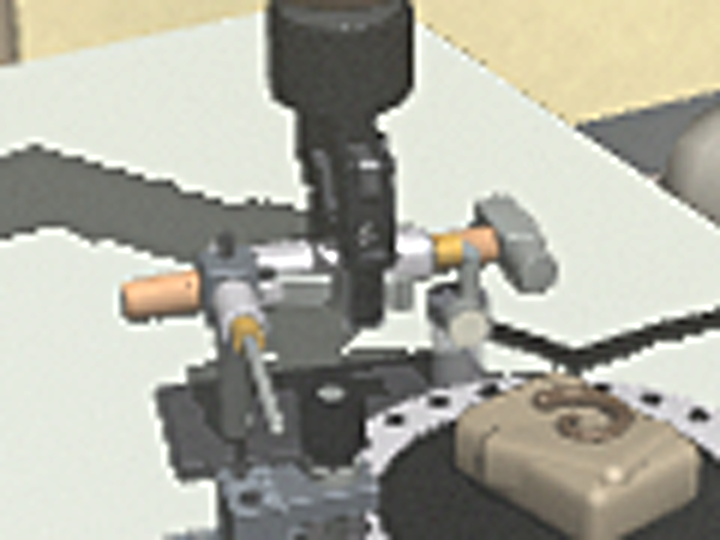

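View pics/z2top.png

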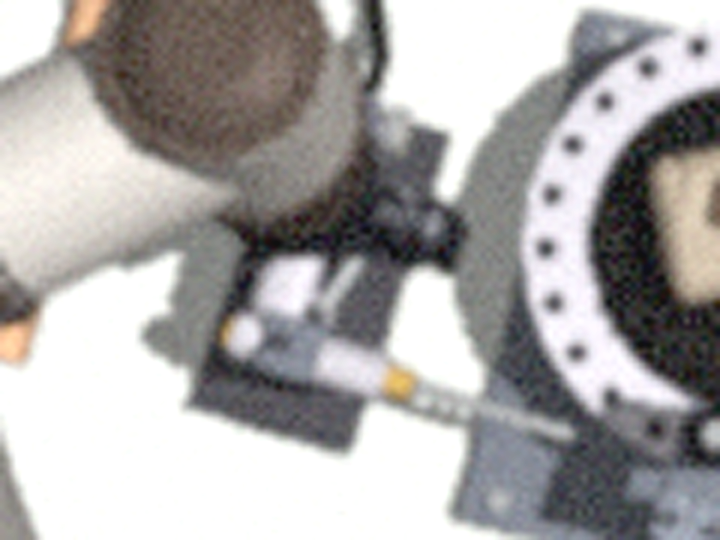

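Call:
play_rows([
  [[0, 0, 0], 0, -0.5],
  [[0, 0, 0], 0, -0.3],
  [[0, 0, 0], 0, -0.1],
  [[0, 0, 0], 0, -0.1],
  [[0, 0, 0], 0, -0.1],
])

```text
clock: 5.25
position: [627.9, 157.5, 253.6]
ee_rot: [0.135, 0.991, -0.001, 0.001]
contact_force: [-0.5, -4.9, 3.0]
gripper_width: 47.2
```

Call:
play_rows([
  [[0, 0, 0], 0, 0.02],
  [[0, 0, 0], 0, 0.1],
  [[0, 0, 0], 0, 0.1],
])

```text
clock: 5.62
position: [628.3, 160.3, 254.6]
ee_rot: [0.134, 0.991, 0.002, 0.003]
contact_force: [-1.1, 6.8, 1.6]
gripper_width: 38.7
```

Call:
play_rows([
  [[0, 0.003, 0], 0, 0.3],
  [[0, 0.003, 0], 0, 0.5],
  [[0, 0.003, 0], 0, 0.5],
  [[0, 0.003, 0], 0, 0.5],
])

```text
clock: 6.12
position: [628.5, 161.3, 255.0]
ee_rot: [0.134, 0.991, 0.003, 0.004]
contact_force: [-0.3, 0.4, 2.8]
gripper_width: 36.0
```

```bash
python3 - <<'E'
from h import *
d=arm.get_image('side')
c=(250,165)
p=d['pixels'][c[1]-45:c[1]+45,c[0]-60:c[0]+60,::-1]
cv2.imwrite('pics/z3side.png',cv2.convertScaleAbs(cv2.resize(p,None,fx=6,fy=6,interpolation=2),alpha=1.9,beta=15))
E
```

```text
(no output)
```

View pics/z3side.png

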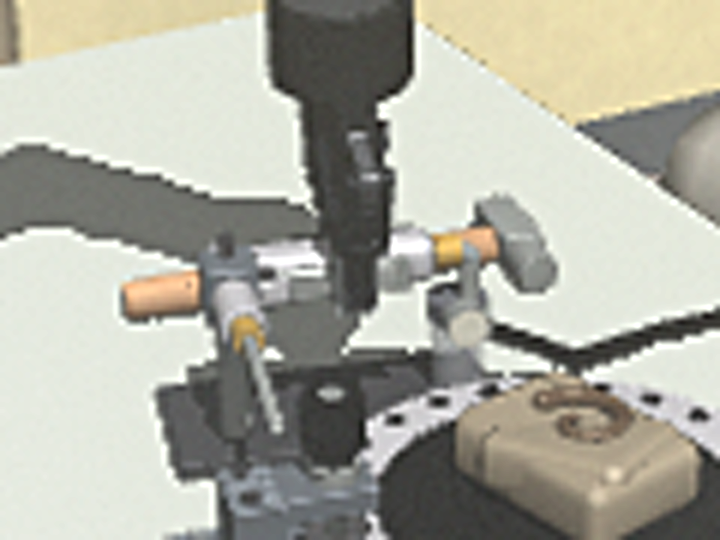

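The trigger blade now lies against the handle (around zoom (400,270)), the opening is 36.0 mm (37 expected squeezed) and no side load remains. I'll hold for over a second, then release.

Call:
play_rows([
  [[0, 0, 0], 0, 0.6],
  [[0, 0, 0], 0, 0.6],
  [[0, 0, 0], 0, 0.6],
  [[0, 0, 0], 0, 0.6],
  [[0, 0, 0], 0, 0.6],
  [[0, 0, 0], 0, 0.6],
  [[0, 0, 0], 0, 0.6],
  [[0, 0, 0], 0, 0.6],
  [[0, 0, 0], 0, 0.6],
  [[0, 0, 0], 0, 0.6],
])

```text
clock: 7.42
position: [628.5, 161.3, 255.0]
ee_rot: [0.134, 0.991, 0.003, 0.004]
contact_force: [-0.0, 0.1, 1.3]
gripper_width: 36.1
```

Call:
play_rows([
  [[0, 0, 0], 0, 0],
  [[0, 0, 0], 0, -0.6],
  [[0, 0, 0], 0, -1],
  [[0, 0, 0], 0, -1],
  [[0, 0, 0], 0, -1],
  [[0, 0, 0], 0, -1],
  [[0, 0, 0], 0, -1],
])

```text
clock: 8.3
position: [628.5, 161.5, 255.2]
ee_rot: [0.134, 0.991, 0.003, 0.004]
contact_force: [-0.5, -0.8, -0.2]
gripper_width: 85.5
```

Call:
play_rows([
  [[0, 0, 0.15], 0, -1],
  [[0, 0, 0.3], 0, -1],
  [[-0.05, -0.1, 0.4], 0, -1],
  [[-0.15, -0.27, 0.4], 0, -1],
  [[-0.25, -0.45, 0.4], 0, -1],
  [[-0.357, -0.66, 0.38], 0, -1],
  [[-0.357, -0.66, 0.3], 0, -1],
  [[-0.357, -0.66, 0.3], 0, -1],
  [[-0.357, -0.66, 0.3], 0, -1],
])

```text
clock: 9.43
position: [522.2, -36.0, 346.0]
ee_rot: [0.134, 0.991, 0.003, 0.005]
contact_force: [1.0, 0.3, 0.4]
gripper_width: 85.5
```

```bash
python3 - <<'E'
from h import *
s=arm.read_state();R=Rotation.from_quat(s['ee_rot']).as_matrix()
print(s['position'],'grasp',s['position']+R[:,2]*155, 'at z138', R[:,2])
for n in ['side','top']:
    d=arm.get_image(n)
    c=(248,170) if n=='side' else (245,190)
    p=d['pixels'][c[1]-50:c[1]+50,c[0]-65:c[0]+65,::-1]
    cv2.imwrite('pics/z4'+n+'.png',cv2.convertScaleAbs(cv2.resize(p,None,fx=6,fy=6,interpolation=2),alpha=1.9,beta=15))
E
```

```text
[522.20019649 -36.0010127  346.01630794] grasp [523.79803914 -35.34384521 191.02593717] at z138 [ 0.01030866  0.00423979 -0.99993788]
```

View pics/z4side.png

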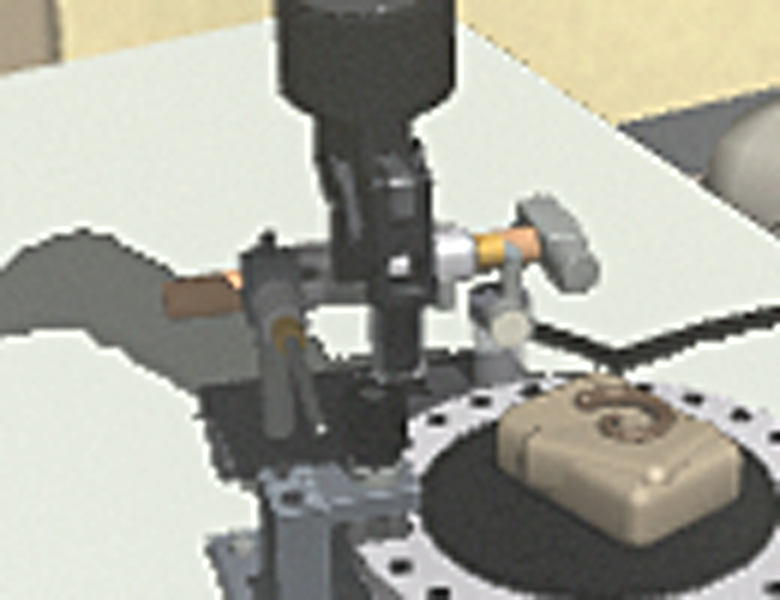

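View pics/z4top.png

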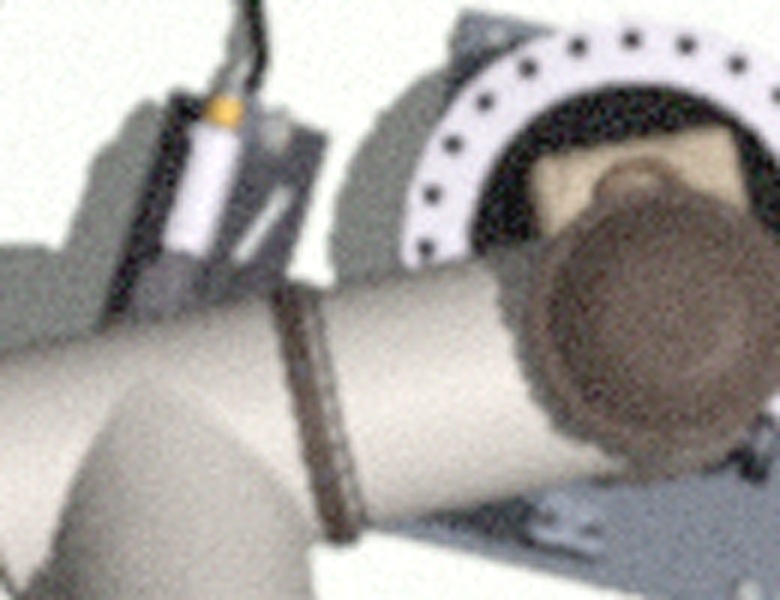

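Call:
play_rows([
  [[-0.008, -0.003, -0.06], 0, -1],
  [[-0.008, -0.003, -0.12], 0, -1],
  [[-0.008, -0.003, -0.183], 0, -1],
  [[-0.008, -0.003, -0.183], 0, -1],
  [[-0.008, -0.003, -0.183], 0, -0.5],
  [[-0.008, -0.003, -0.183], 0, 0.1],
  [[-0.008, -0.003, -0.183], 0, 0.1],
])

```text
clock: 10.4
position: [520.0, -36.5, 291.8]
ee_rot: [0.133, 0.991, 0.003, 0.006]
contact_force: [0.5, -0.9, -0.2]
gripper_width: 38.6
```

```bash
python3 - <<'E'
from h import *
s=arm.read_state();R=Rotation.from_quat(s['ee_rot']).as_matrix()
print(s['position'],'grasp',s['position']+R[:,2]*155)
d=arm.get_image('side')
c=(248,175)
p=d['pixels'][c[1]-50:c[1]+50,c[0]-65:c[0]+65,::-1]
cv2.imwrite('pics/z5side.png',cv2.convertScaleAbs(cv2.resize(p,None,fx=6,fy=6,interpolation=2),alpha=1.9,beta=15))
E
```

```text
[520.01407588 -36.53747252 291.81695311] grasp [521.85639741 -35.80164276 136.8296491 ]
```

View pics/z5side.png

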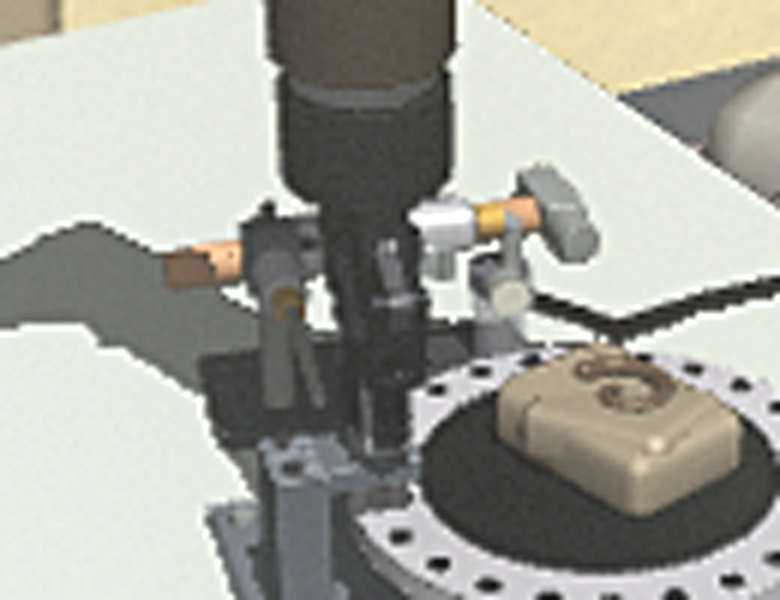

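The fingers straddle the knob with their tips near the bracket arm (zoom about (385,455)), opening 38.6 mm. Next I close on it.

Call:
play_rows([
  [[0, 0, 0], 0, 0.25],
  [[0, 0, 0], 0, 0.35],
  [[0, 0, 0], 0, 0.6],
  [[0, 0, 0], 0, 1],
  [[0, 0, 0], 0, 1],
  [[0, 0, 0], 0, 1],
])

```text
clock: 11.2
position: [520.0, -36.5, 292.2]
ee_rot: [0.133, 0.991, 0.003, 0.006]
contact_force: [-1.0, 1.4, 5.4]
gripper_width: 27.7
```

Call:
play_rows([
  [[0, 0, 0.01], 0, 1],
  [[0, 0, 0.02], 0, 1],
  [[0, 0, 0.03], 0, 1],
  [[0, 0, 0.04], 0, 1],
  [[0, 0, 0.04], 0, 1],
  [[0, 0, 0.04], 0, 1],
])

```text
clock: 11.95
position: [520.0, -36.6, 302.9]
ee_rot: [0.134, 0.991, 0.003, 0.005]
contact_force: [5.2, 0.3, -13.9]
gripper_width: 28.0
```

Call:
play_rows([
  [[0, 0, 0.008], 0, 1],
  [[0, 0, 0.015], 0, 1],
  [[0, 0, 0.015], 0, 1],
  [[0, 0, 0.015], 0, 1],
  [[0, 0, 0.015], 0, 1],
])

```text
clock: 12.58
position: [520.1, -36.6, 305.7]
ee_rot: [0.134, 0.991, 0.003, 0.005]
contact_force: [7.5, -1.9, -16.0]
gripper_width: 27.4
```

```bash
python3 - <<'E'
from h import *
d=arm.get_image('side')
for i in range(5): d=arm.get_image('side'); s=arm.read_state(); print(s['clock'],s['position'],s['contact_force'],s['gripper_width'])
c=(248,175)
p=d['pixels'][c[1]-50:c[1]+50,c[0]-65:c[0]+65,::-1]
cv2.imwrite('pics/z6side.png',cv2.convertScaleAbs(cv2.resize(p,None,fx=6,fy=6,interpolation=2),alpha=1.9,beta=15))
E
```

```text
12.675 [520.08329367 -36.57705495 305.76378056] [  7.12408087  -1.60977461 -16.1963088 ] 27.500588922016224
12.725 [520.08111043 -36.57234201 305.75631288] [  6.97875307  -0.81714096 -16.40699479] 27.52017315642301
12.775 [520.0707514  -36.58393028 305.74743099] [  7.16658452  -0.1348623  -16.1102637 ] 27.481743941642986
12.825 [520.0699313  -36.57620415 305.73338009] [  7.5755907   -0.70167904 -16.52633353] 27.63027018199009
12.875 [520.07805889 -36.58383399 305.7581272 ] [  6.80083527  -1.2407279  -16.23633905] 27.689515909145626
```

View pics/z6side.png

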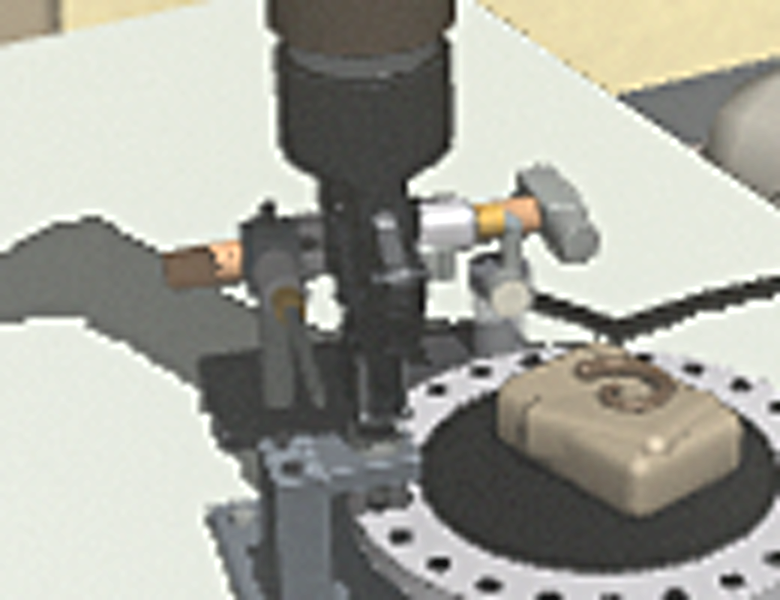

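Call:
play_rows([
  [[0, 0, 0.006], 0, 1],
  [[0, 0, 0.006], 0, 1],
  [[0, 0, 0.006], 0, 1],
  [[0, 0, 0.006], 0, 1],
])

```text
clock: 13.38
position: [520.2, -36.6, 305.8]
ee_rot: [0.134, 0.991, 0.003, 0.004]
contact_force: [7.8, -1.4, -17.3]
gripper_width: 27.5
```

```bash
python3 - <<'E'
from h import *
for i in range(6): arm.get_image('side'); s=arm.read_state()
print(s['clock'],s['position'],s['contact_force'],s['gripper_width'])
print(arm.job_done())
E
```

```text
13.675 [520.20262646 -36.60205707 305.83528526] [  7.25115529  -2.24275222 -16.30346914] 27.52161452865597
the job is handed in; nothing more can be done
None
```

I squeezed the air gun's trigger fully, let it spring out, then pulled the plunger knob up and handed the job in still holding it there. The hand-in reports no verdict, so the checks below are my own readings. The job was handed in at 13.7 s.

- **Trigger squeezed:** the jaw opening was 36 mm, against the roughly 37 mm expected fully squeezed. I held it there for about 1.3 s.
- **Trigger released:** the top picture after letting go shows the blade standing out again.
- **Plunger lift:** the gripper rose about 13.6 mm. The downward pull on it was 16–17 N, which matches the 16 N expected fully back. Commanding 1.8 mm more moved it only about 0.1 mm, so I take it to be at or next to the end stop. I could not read the plunger joint directly, so the lift is inferred from the tool position and force.
- **Other contact:** there is a steady sideways force of about 7 N on the wrist, so the pull is not perfectly straight.
- **Turntable and bystanders:** the disc and fossil look unmoved in the last side picture. I did not re-measure them or the jar, brush and hammer, but nothing was touched near them.

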